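# Wake the tube reader and show it a sample

## Task

Wake the tube reader by twisting the spring-loaded knob on its base clockwise to its stop and letting it spring back. Then lift the tube that stands alone at one end of the clear rack (the one with only three tubes) out and hold it, cap up, before the tilted camera head: its middle right between the two ball tips of the prongs, tipped like the head so that it stands square to the line of sight, touching nothing but your gripper. Finish while holding it there still; leave the rack and its other two tubes in place, and do not knock the camera head or the vials.

Things in the scene. Friction and masses are not known exactly. Their poses are not given: they have to be found in the camera images.
- reader: Tube reader, fixed: grey base plate 160 x 340 x 12 mm, origin under its centre, front to own -x (robot side), z up. At own x -20, y -105 mm a white pod 80 x 80 mm, top 62 mm above the bench, with the start knob; at x 60, y 105 mm a 22 mm mast with the stiffly tilting camera head (60 x 44 x 44 mm), hinge along y 250 mm above the bench and 150 mm from the ball tips.
- start_knob (a joint): Angle of the spring-return start knob in rad: 0 at rest, growing as it is turned clockwise seen from above, hard stop at 1.05. A spring draws it back to 0 (about 0.03 N m at rest, 0.12 N m at the stop). The knob is a black disc of radius 16 mm, 4 mm thick, with a bar on top 44 mm long, 12 mm wide and 32 mm high.
- knob_grip (a point): Point on the knob's upright axis, 88 mm above the bench, 10 mm below the top of the bar and 22 mm above the disc. Its axes turn with the knob: x along the bar, y across it, z up.
- focus (a point): Point in the air midway between the ball tips (10 mm balls, 90 mm apart) of the head's two prongs (5 mm steel rods, 45 mm either side of the line of sight), 120 mm before the lens. Axes are the head's: -x the way the camera looks (to the robot, 9 to 34 degrees down), y from right prong to left, z square to the line of sight, leaning to the robot: hold the tube's z along this z.
- tube_alone: The capped sample tube that stands alone at one end of the rack, 75 mm long; glass 12.6 mm thick, cap 16.4 mm thick over the top 16 mm. Origin at the centre of its foot, z along the tube to the cap. About 15 g.
- tube_middle (a point): The middle of that tube, on its axis 37.5 mm above its foot; axes as the tube's.
- rack: Loose clear tube rack, 92 x 138 x 46 mm, 4 x 6 square holes of 15 mm, 21 mm apart; origin under its centre, y along its length, z up. Upper deck 41 mm above the bench; tubes stand on the foot plate 2 mm above it, tops at 77 mm. The lone tube stands at own x -10.5, y -52.5 mm.
- tube_pair_a: One of the two tubes that stand side by side at the other end of the rack (own x = 10.5, y = 52.5 mm of the rack); same kind as the lone one; stays there.
- tube_pair_b: The other tube of that pair (own x = 10.5, y = 31.5 mm of the rack); stays there.
- vial_a: White screw-cap vial, 25 mm across, 61 mm high, standing on the bench to the right of the rack; origin at the centre of its foot. A bystander.
- vial_b: Second such vial, farther from the robot; a bystander.

How it is judged:
On the way, in this order (a step that is already met when the one before it is completed fails the run):
1. the knob is turned to its stop (within 0.12 rad) (value of joint start_knob above 0.93 rad), for 0.1 s.
2. the knob has sprung back (below 0.1 rad) (value of joint start_knob below 0.1 rad), for 0.2 s.
3. the lone tube is lifted out of the rack, its foot over 60 mm above the bench (height (world z) of tube_alone above 0.06 m), for 0.1 s.
At the end, for the whole second after the job is handed in: Lone tube held still, cap up, middle within 15 mm of the point between the ball tips, axis within 0.17 rad of the head's z, touching neither reader nor rack; knob back (< 0.1 rad); rack moved < 40 mm, its other two tubes upright in place; vials standing (value of joint start_knob below 0.1 rad and distance between tube_middle and focus below 0.015 m and angle between the z axis of tube_alone and the z axis of focus, either way round below 0.17 rad and angle between tube_alone's own z axis and vertical below 1.2 rad and contact force between the fingers and tube_alone above 0.5 N and contact force between tube_alone and reader below 0.1 N and contact force between tube_alone and rack below 0.1 N and linear speed of tube_alone below 0.02 m/s and distance of rack from where it was at the start of the episode below 0.04 m and distance between tube_pair_a and rack below 0.065 m and distance between tube_pair_b and rack below 0.045 m and angle between each of tube_pair_a, tube_pair_b, vial_a, vial_b's own z axis and vertical below 0.2 rad); the arm keeps its last pose, push and grip.
It fails at once if the camera head is knocked out of its setting (ball tips moved over 20 mm) (distance of focus from where it was at the start of the episode above 0.02 m).
It fails at once if another tube is pulled out of the rack (height (world z) of any of tube_pair_a, tube_pair_b above 0.03 m).
It fails at once if a vial is knocked over (angle between any of vial_a, vial_b's own z axis and vertical above 0.6 rad).
It also fails if it takes over 59 s, if anything falls off the work surface, if the arm or the gripper's body presses on something with over 40 N, if the wrist force passes 120 N, or if a joint passes its speed limit or range.

## Robot

A 6-joint arm with a two-finger parallel gripper is mounted at the origin on a cart in front of the work surface, level with it; the furniture and walls round the work are solid. World frame = base frame: x ahead of the robot, y to its left, z up, the work surface at z = 0. Lengths are in m, angles in rad, forces in N, time in s.
With the tool pointing down it reaches from about 0.4 to 0.825 m from the base axis. Payload 7 kg.
Tool frame: the origin (TCP) lies midway between the tips of the shut fingers; the grasp point (between the pads) lies 19 mm behind it; y points along the fingers, z is the direction in which the jaws open and shut, and the axes are right-handed (so a half turn about y gives the same grasp; the last joint's range is limited). The gripper opens to 88 mm and grips with 3 to 60 N. Pads are 19 mm wide; open, the fingers measure 130 mm over their backs; the gripper's body (78 mm by 193 mm) begins 47 mm behind the grasp point.
Start: joints at [-0.864, 0.359, 0.012, 0, -1.224, -0.288], TCP at [0.274, -0.617, 0.227] pointing down, gripper open.
Joint ranges: [-3.07, 3.07], [-1.43, 2.12], [-1.02, 1.25], [-3.03, 1.67], [-3.05, -0], [-3.03, 3.03]. Speed limits (rad/s): [2.39, 2.39, 3.01, 3.14, 3.14, 3.14].

## Interface

Orientations are given as [roll, pitch, yaw] about the fixed x, y, z axes, in that order (R = Rz(yaw) Ry(pitch) Rx(roll)).
In Python, from station import arm gives the robot as it stands.
- The arm moves only by the tool move_arm, never from a script. Its argument "deltas" is a list of rows, each an object with "dp": the shift along the tool's x, y, z in mm, a list of three; "rotation": the turn, a rotation vector about the tool's x, y, z in degrees, a list of three. A call has 1 to 5 rows; each row shifts and turns the pose as measured when the row begins, along the tool's axes as they then stand; what a row does not reach is not made up. A row lasts 1/12 s, in which the tool goes at most 41.7 mm and 7.16 degrees, less where a joint would pass 70% of its speed; a pose out of reach is approached as far as the arm can. A call is refused whole if a number of a shift passes 41.7 or a number of a turn 7.16, either way. A call with a gripper value outside its range is refused whole. "jaw" is the closure in counts, from 0 (fully open) to 255 (shut), set as the call begins (left out, the last holds). The fingers move at their own pace and stop on an object; "squeeze" is the grip in N (left out, the last holds). Time passes only in rows, so rows that do not move let the fingers close. It gives the time, the measured TCP pose, the force and the opening at its end, in the units of the state.
- arm.get_state(): the state, without advancing time (a new reading comes with each control period).
- arm.grab_frame(name): name is "side" or "top" or "wrist"; returns a dict with "pixels" (420x560x3 uint8, red, green, blue), "z_map" (420x560 float32, m along the optical axis (not along the pixel's ray), 0 where there is no reading), "fx", "fy", "cx", "cy" (pixels), "k1" (the pictures are not rectified: a ray, as slopes to the right and down, at radius r is drawn at 1 + k1 r^2 times it, then the intrinsics apply), "cam_to_world" (4x4, takes a point from camera to world coordinates); the wrist camera has in their place "mount" (4x4, takes a point from camera to tool coordinates, whose origin is the TCP and whose axes are the tool frame's). Camera axes: x right, y down, z forward; pixel columns grow to the right and rows downward; lengths in m; the calibration is good to about 2 mm. A picture is of the moment at which its call begins: read the wrist's pose just before it.
- arm.job_done(): hands the job in, once; it reports no verdict.
The state is a dict: "t": time; "q": joint angles; "qd": joint speeds; "joint_efforts": joint torques, N m; "eef_pos": TCP position; "ee_rot": TCP orientation; "force": force on the tool from outside, world axes, zero at the start; "moment": the same for the moment, N m; "width": finger opening in m.
Only numpy, scipy, OpenCV 4.12 (cv2) and the standard library are available. Lean on these libraries where they do the work, as an engineer would, in place of code of your own. Each camera call takes 0.05 s, during which the arm holds its last target.

## Working session

There is one attempt and no reset: what is moved stays moved. The work goes in short steps, Python scripts to look and compute and a tool call to move; the robot and the scene stay as the last step left them, time stands still between calls to the robot, and variables do not carry over. Pictures are saved under pics/ and viewed, and the job is handed in when it is done.

Besides the shell and the picture viewer there is one more tool, called after "Request:" as name(argument=value, ...), one argument or row to a line, values as JSON. move_arm: Moves the arm, as the interface text tells. Its arguments: {"type":"object","properties":{"deltas":{"type":"array","items":{"type":"object","properties":{"dp":{"type":"array","items":{"type":"number"}},"rotation":{"type":"array","items":{"type":"number"}}}}},"jaw":{"type":"number"},"squeeze":{"type":"number"}},"required":["deltas"]}

```bash
ls; mkdir -p pics; cat > h.py <<'E'
from station import arm
import numpy as np, cv2
from scipy.spatial.transform import Rotation as R
def pose(s=None):
    s=s or arm.get_state()
    T=np.eye(4);T[:3,:3]=R.from_euler('xyz',s['ee_rot']).as_matrix();T[:3,3]=s['eef_pos'];return T
def grab(n,save=None):
    T=pose(); f=arm.grab_frame(n)
    f['T']=np.array(f['cam_to_world']) if n!='wrist' else T@np.array(f['mount'])
    if save:
        cv2.imwrite(f'pics/{save}.png',cv2.cvtColor(f['pixels'],cv2.COLOR_RGB2BGR))
        np.savez(f'{save}.npz',**{k:v for k,v in f.items()})
    return f
def load(n): 
    d=np.load(n+'.npz');return {k:d[k] for k in d.files}
def cloud(f):
    h,w=f['z_map'].shape
    u,v=np.meshgrid(np.arange(w),np.arange(h))
    K=np.array([[f['fx'],0,f['cx']],[0,f['fy'],f['cy']],[0,0,1]],float)
    p=cv2.undistortPoints(np.stack([u,v],-1).reshape(-1,1,2).astype(np.float64),K,np.array([float(f['k1']),0,0,0])).reshape(h,w,2)
    z=f['z_map'];P=np.stack([p[...,0]*z,p[...,1]*z,z],-1)
    W=P@f['T'][:3,:3].T+f['T'][:3,3]; W[z==0]=np.nan
    return W
def proj(f,X):
    X=np.atleast_2d(X);Ti=np.linalg.inv(f['T']);c=X@Ti[:3,:3].T+Ti[:3,3]
    K=np.array([[f['fx'],0,f['cx']],[0,f['fy'],f['cy']],[0,0,1]],float)
    return cv2.projectPoints(c,np.zeros(3),np.zeros(3),K,np.array([float(f['k1']),0,0,0]))[0].reshape(-1,2)
E
python3 - <<'E'
from h import *
for n in ['side','top','wrist']: 
    f=grab(n,n+'0'); print(n,f['T'].round(3).tolist(),f['fx'],f['k1'])
print(arm.get_state())
E
```

```text
pics
side [[0.982, -0.087, 0.167, 0.28], [-0.188, -0.524, 0.831, -1.492], [0.015, -0.848, -0.531, 1.091], [0.0, 0.0, 0.0, 1.0]] 546.6573592954204 -0.1751041597746707
top [[-0.002, -0.998, 0.069, 0.45], [-1.0, 0.002, 0.002, -0.07], [-0.002, -0.069, -0.998, 1.502], [0.0, 0.0, 0.0, 1.0]] 490.35196591981503 0.0007665886886986056
wrist [[-0.406, 0.879, 0.249, 0.206], [0.914, 0.39, 0.112, -0.646], [0.001, 0.273, -0.962, 0.384], [0.0, 0.0, 0.0, 1.0]] 344.2964469172678 0.008522716415518213
{'t': 0.15, 'q': array([-8.63893676e-01,  3.59247375e-01,  1.13179572e-02, -2.69408054e-04,
       -1.22407905e+00, -2.88074438e-01]), 'qd': array([-0.00089088, -0.00305458,  0.00331049,  0.00138532,  0.0009013 ,
       -0.00038575]), 'joint_efforts': array([-8.04220363e-04, -5.83273852e+01,  2.93288809e+01,  7.00137064e+00,
        8.66952469e-03, -9.39840811e-05]), 'eef_pos': array([ 0.2743497 , -0.61635831,  0.22584023]), 'ee_rot': array([-1.56956217e+00,  1.01552210e-04,  4.18736574e-01]), 'force': array([ 0.05647027,  0.57061572, -0.28581776]), 'moment': array([0.00706745, 0.02514937, 0.02560303]), 'width': 0.0877408713111925}
```

View pics/side0.png

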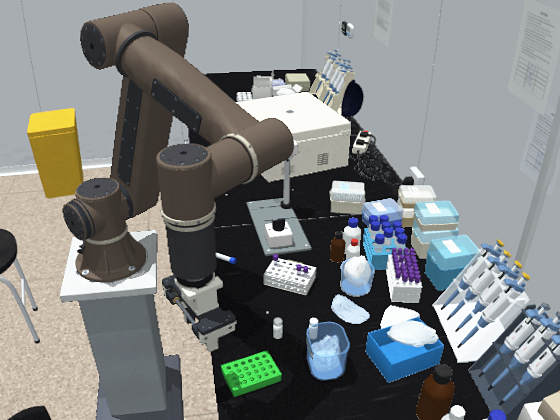

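View pics/top0.png

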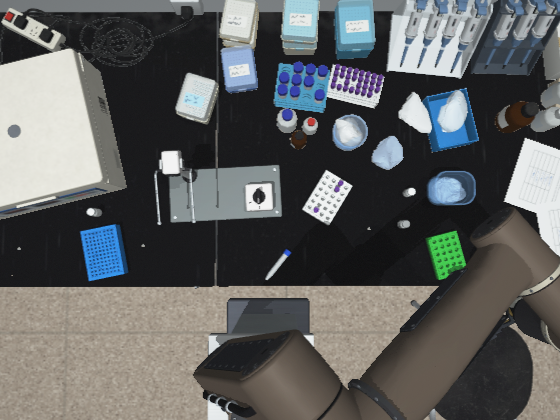

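View pics/wrist0.png

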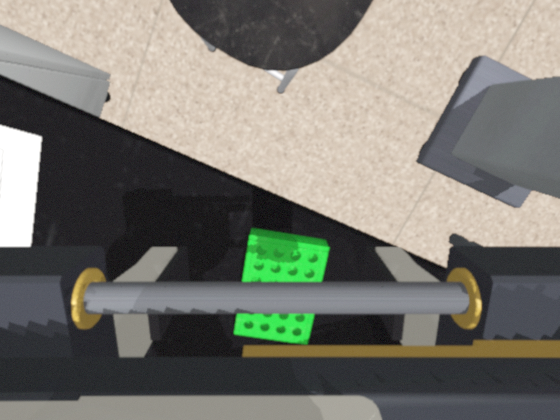

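The top view shows the reader at about (225,193), with its knob at (260,197), head at (171,160) and prongs running down to about row 222. The rack is at (327,197). I'll zoom in.

```bash
python3 - <<'E'
from h import *
for n,(a,b,c,d) in {'top0':(140,235,145,425)}.items():
    im=cv2.imread(f'pics/{n}.png')[a:b,c:d]; cv2.imwrite('pics/topz.png',cv2.resize(im,None,fx=2.8,fy=2.8,interpolation=3))
im=cv2.imread('pics/side0.png')[130:345,230:400]; cv2.imwrite('pics/sidez.png',cv2.resize(im,None,fx=2.7,fy=2.7,interpolation=3))
f=load('top0');W=cloud(f)
for (u,v) in [(260,197),(247,197),(327,197),(171,160),(157,222),(192,222),(172,200),(180,215),(337,187),(347,180),(318,211),(409,187),(404,220)]:
    print((u,v),W[v,u].round(4))
E
```

```text
(260, 197) [ 0.5597 -0.003   0.0993]
(247, 197) [0.5625 0.0368 0.0648]
(327, 197) [ 0.5637 -0.2004  0.0416]
(171, 160) [0.6403 0.2136 0.274 ]
(157, 222) [0.4914 0.3168 0.0016]
(192, 222) [0.4911 0.2098 0.0009]
(172, 200) [0.5583 0.2705 0.0073]
(180, 215) [0.5122 0.2446 0.0113]
(337, 187) [ 0.59   -0.2265  0.0785]
(347, 180) [ 0.619  -0.2658  0.0027]
(318, 211) [ 0.5203 -0.171   0.0737]
(409, 187) [ 0.5968 -0.4555  0.0038]
(404, 220) [ 0.4942 -0.4264  0.0519]
```

View pics/topz.png

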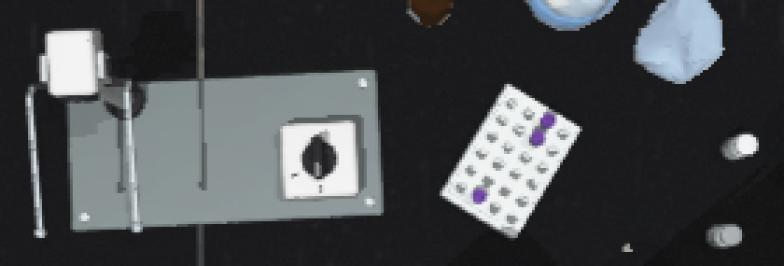

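View pics/sidez.png

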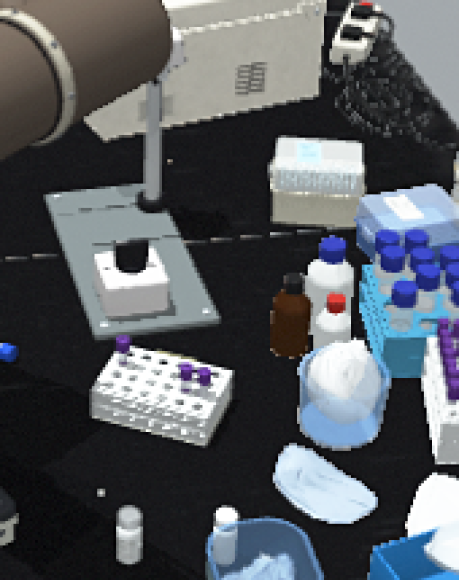

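```bash
python3 - <<'E'
from h import *
f=load('top0');W=cloud(f);px=f['pixels'].astype(int)
m=(abs(W[...,2]-.012)<.006)&(px.min(-1)>90)&(np.ptp(px,axis=-1)<40)
m[:, :160]=0;m[:160]=0;m[225:]=0;m[:,290:]=0
pts=W[m][:,:2].astype(np.float32);print(len(pts))
r=cv2.minAreaRect(pts);print('plate',r, cv2.boxPoints(r).round(4).tolist())
# pod
m=(abs(W[...,2]-.062)<.006)&(px.min(-1)>120);m[:,:230]=0;m[:,290:]=0
p=W[m][:,:2].astype(np.float32);r=cv2.minAreaRect(p);print('pod',r,np.nanmedian(W[m][:,2]))
m=(W[...,2]>.085)&(W[...,2]<.105);m[:,:240]=0;m[:,280:]=0;m[:180]=0;m[215:]=0
p=W[m];r=cv2.minAreaRect(p[:,:2].astype(np.float32));print('bar',r,len(p),p.mean(0)); print(np.argwhere(m).tolist()[:60])
# rack
m=(abs(W[...,2]-.041)<.005)&(px.min(-1)>110);m[:,:295]=0;m[:,360:]=0;m[:160]=0;m[230:]=0
r=cv2.minAreaRect(W[m][:,:2].astype(np.float32));print('rack',r,cv2.boxPoints(r).round(4).tolist(),m.sum())
m=(W[...,2]>.06)&(px[...,2]>px[...,1]+30);m[:,:295]=0;m[:,360:]=0;m[:160]=0;m[230:]=0
n,l,s,c=cv2.connectedComponentsWithStats(m.astype(np.uint8))
for i in range(1,n): print('cap',c[i],s[i,4],W[l==i].mean(0).round(4),np.median(W[l==i],0).round(4))
for nm,(u0,u1,v0,v1) in {'va':(398,420,212,232),'vb':(398,420,180,198)}.items():
    w=W[v0:v1,u0:u1].reshape(-1,3);w=w[w[:,2]>.05];print(nm,w.mean(0).round(4),len(w))
w=W[150:176,158:184].reshape(-1,3);w=w[w[:,2]>.2]
print('head',w.mean(0),np.linalg.svd(w-w.mean(0))[2][2], w.min(0),w.max(0))
# high points for prongs
m=(W[...,2]>.1);m[:,:145]=0;m[:,205:]=0;m[:140]=0;m[235:]=0
for v,u in np.argwhere(m)[::6]:
    if v>174: print((u,v),W[v,u].round(3))
E
```

```text
4170
plate ((0.5788328647613525, 0.10868963599205017), (0.15824410319328308, 0.33847808837890625), 2.962554693222046) [[0.491100013256073, 0.2736000120639801], [0.5085999965667725, -0.06440000236034393], [0.6665999889373779, -0.05620000138878822], [0.6491000056266785, 0.2818000018596649]]
pod ((0.843869686126709, -0.0006630793213844299), (0.6394022703170776, 0.1773873120546341), 0.45113953948020935) 0.06211026041015166
bar ((0.5645739436149597, 0.0029794867150485516), (0.04441659152507782, 0.011920571327209473), 0.611920952796936) 67 [0.56496703 0.00197315 0.09698431]
[[188, 257], [188, 258], [188, 259], [189, 256], [189, 257], [189, 258], [189, 259], [189, 260], [190, 256], [190, 257], [190, 258], [190, 259], [190, 260], [191, 256], [191, 257], [191, 258], [191, 259], [191, 260], [192, 256], [192, 257], [192, 258], [192, 259], [192, 260], [193, 256], [193, 257], [193, 258], [193, 259], [193, 260], [194, 257], [194, 258], [194, 259], [194, 260], [195, 257], [195, 258], [195, 259], [195, 260], [196, 257], [196, 258], [196, 259], [196, 260], [197, 257], [197, 258], [197, 259], [197, 26
[... 2185 characters left out ...]
), np.int64(205)) [0.529 0.259 0.228]
(np.int64(192), np.int64(206)) [0.527 0.168 0.226]
(np.int64(158), np.int64(208)) [0.521 0.256 0.23 ]
(np.int64(192), np.int64(209)) [0.519 0.168 0.227]
(np.int64(159), np.int64(211)) [0.514 0.254 0.227]
(np.int64(194), np.int64(212)) [0.511 0.162 0.23 ]
(np.int64(159), np.int64(214)) [0.506 0.253 0.231]
(np.int64(194), np.int64(215)) [0.503 0.162 0.232]
(np.int64(159), np.int64(217)) [0.498 0.253 0.228]
(np.int64(194), np.int64(218)) [0.496 0.164 0.218]
(np.int64(160), np.int64(220)) [0.49  0.251 0.225]
(np.int64(192), np.int64(221)) [0.487 0.168 0.228]
(np.int64(160), np.int64(222)) [0.485 0.251 0.225]
(np.int64(159), np.int64(223)) [0.483 0.254 0.224]
```

```bash
cat >> h.py <<'E'
def plan(Tgt,n=5,vmax=40,wmax=7,eff=1.0):
    """rows toward target pose"""
    T=pose();out=[]
    for i in range(n):
        d=Tgt[:3,3]-T[:3,3];rv=(R.from_matrix(T[:3,:3].T@Tgt[:3,:3])).as_rotvec(degrees=True)
        dt=T[:3,:3].T@d*1000
        k=max(np.linalg.norm(dt)/vmax,1e-9);dd=dt/max(k,1)
        a=max(np.linalg.norm(rv)/wmax,1e-9);rr=rv/max(a,1)
        dd=dd.round(0 if np.linalg.norm(dd)>5 else 1);rr=rr.round(1)
        out.append((dd.tolist(),rr.tolist()))
        T=T.copy();T[:3,3]+=T[:3,:3]@(dd*eff)/1000;T[:3,:3]=T[:3,:3]@R.from_rotvec(rr*eff,degrees=True).as_matrix()
    for o in out: print('{"dp":%s,"rotation":%s}'%(o[0],o[1]))
    d=Tgt[:3,3]-T[:3,3];print('left mm',(d*1000).round(1),'deg',np.degrees(np.linalg.norm(R.from_matrix(T[:3,:3].T@Tgt[:3,:3]).as_rotvec())).round(1))
def down(x,y,z,yaw):
    T=np.eye(4);T[:3,3]=x,y,z;T[:3,:3]=(R.from_euler('z',yaw,degrees=True)*R.from_euler('x',-90,degrees=True)).as_matrix();return T
E
python3 - <<'E'
from h import *
plan(down(.5645,.003,.2,179),20)
E
```

```text
{"dp":[30.0, 2.0, 26.0],"rotation":[-0.0, -7.0, 0.0]}
{"dp":[33.0, 2.0, 22.0],"rotation":[-0.0, -7.0, 0.0]}
{"dp":[36.0, 1.0, 18.0],"rotation":[-0.0, -7.0, 0.0]}
{"dp":[38.0, 2.0, 14.0],"rotation":[-0.0, -7.0, 0.0]}
{"dp":[39.0, 1.0, 9.0],"rotation":[-0.0, -7.0, 0.0]}
{"dp":[40.0, 2.0, 4.0],"rotation":[0.0, -7.0, 0.0]}
{"dp":[40.0, 1.0, -1.0],"rotation":[0.0, -7.0, 0.0]}
{"dp":[40.0, 2.0, -6.0],"rotation":[0.0, -7.0, 0.0]}
{"dp":[39.0, 1.0, -10.0],"rotation":[0.0, -7.0, 0.0]}
{"dp":[37.0, 2.0, -15.0],"rotation":[0.0, -7.0, 0.0]}
{"dp":[35.0, 1.0, -19.0],"rotation":[0.0, -7.0, 0.0]}
{"dp":[32.0, 2.0, -24.0],"rotation":[0.0, -7.0, 0.0]}
{"dp":[29.0, 1.0, -27.0],"rotation":[0.0, -7.0, 0.0]}
{"dp":[26.0, 2.0, -31.0],"rotation":[0.0, -7.0, 0.0]}
{"dp":[22.0, 1.0, -34.0],"rotation":[0.0, -7.0, 0.0]}
{"dp":[18.0, 2.0, -36.0],"rotation":[0.0, -7.0, 0.0]}
{"dp":[13.0, 1.0, -38.0],"rotation":[0.0, -7.0, 0.0]}
{"dp":[0.2, 0.3, -2.2],"rotation":[0.0, -7.0, 0.0]}
{"dp":[0.0, 0.0, 0.0],"rotation":[0.0, -7.0, 0.0]}
{"dp":[0.0, 0.0, 0.0],"rotation":[0.0, -7.0, 0.0]}
left mm [-0. -0. -0.] deg 15.0
```

Request:
move_arm(
  deltas=[
    {"dp": [30,2,26],"rotation": [0,-7,0]},
    {"dp": [33,2,22],"rotation": [0,-7,0]},
    {"dp": [36,1,18],"rotation": [0,-7,0]},
    {"dp": [38,2,14],"rotation": [0,-7,0]},
    {"dp": [39,1,9],"rotation": [0,-7,0]},
  ],
)

```text
t: 0.57
eef_pos: [0.3566, -0.4343, 0.2131]
ee_rot: [-1.564, -0.0, 1.038]
force: [1.6, -1.1, 0.4]
width: 0.0878
```

```bash
python3 - <<'E'
from h import *
s=arm.get_state();print(s['t'],s['q'].round(3),s['eef_pos'],s['ee_rot'])
plan(down(.5645,.003,.2,179),5)
E
```

```text
0.5667 [-0.535  0.187 -0.256 -0.    -1.135  0.002] [ 0.35660451 -0.43427804  0.21308134] [-1.56383243e+00 -4.40524516e-04  1.03770324e+00]
{"dp":[40.0, 1.0, 4.0],"rotation":[-0.0, -7.0, 0.0]}
{"dp":[40.0, 1.0, -1.0],"rotation":[-0.0, -7.0, 0.0]}
{"dp":[39.0, 1.0, -6.0],"rotation":[-0.0, -7.0, 0.0]}
{"dp":[38.0, 1.0, -11.0],"rotation":[-0.0, -7.0, 0.0]}
{"dp":[37.0, 1.0, -16.0],"rotation":[-0.0, -7.0, 0.0]}
left mm [122.5 256.9  -8.3] deg 84.5
```

Request:
move_arm(
  deltas=[
    {"dp": [40,0,4],"rotation": [0,-7,0]},
    {"dp": [40,0,-1],"rotation": [0,-7,0]},
    {"dp": [39,0,-6],"rotation": [0,-7,0]},
    {"dp": [38,0,-11],"rotation": [0,-7,0]},
    {"dp": [37,0,-16],"rotation": [0,-7,0]},
  ],
)

```text
t: 0.98
eef_pos: [0.4414, -0.2445, 0.2125]
ee_rot: [-1.565, -0.006, 1.663]
force: [0.8, -0.3, -0.6]
width: 0.0878
```

```bash
python3 - <<'E'
from h import *
plan(down(.5645,.003,.2,179),10)
E
```

```text
{"dp":[34.0, 2.0, -21.0],"rotation":[-0.0, -7.0, 0.0]}
{"dp":[31.0, 2.0, -25.0],"rotation":[-0.0, -7.0, 0.0]}
{"dp":[28.0, 2.0, -29.0],"rotation":[0.0, -7.0, 0.1]}
{"dp":[24.0, 2.0, -32.0],"rotation":[-0.0, -7.0, 0.0]}
{"dp":[20.0, 2.0, -34.0],"rotation":[0.0, -7.0, 0.1]}
{"dp":[16.0, 1.0, -37.0],"rotation":[-0.0, -7.0, 0.0]}
{"dp":[10.0, 2.0, -35.0],"rotation":[-0.0, -7.0, 0.1]}
{"dp":[0.4, -0.4, -0.1],"rotation":[-0.0, -7.0, 0.0]}
{"dp":[0.0, 0.0, 0.0],"rotation":[-0.0, -7.0, 0.1]}
{"dp":[0.0, 0.0, 0.0],"rotation":[-0.0, -7.0, 0.0]}
left mm [-0. -0. -0.] deg 13.7
```

Request:
move_arm(
  deltas=[
    {"dp": [34,2,-21],"rotation": [0,-7,0]},
    {"dp": [31,2,-25],"rotation": [0,-7,0]},
    {"dp": [28,2,-29],"rotation": [0,-7,0]},
    {"dp": [24,2,-32],"rotation": [0,-7,0]},
    {"dp": [20,2,-34],"rotation": [0,-7,0]},
  ],
)

```text
t: 1.4
eef_pos: [0.5306, -0.0563, 0.2039]
ee_rot: [-1.571, -0.007, 2.289]
force: [1.5, 0.1, -0.6]
width: 0.0876
```

```bash
python3 - <<'E'
from h import *
plan(down(.5645,.003,.2,179),10)
E
```

```text
{"dp":[13.0, 2.0, -38.0],"rotation":[0.0, -7.0, 0.0]}
{"dp":[6.0, 2.0, -27.0],"rotation":[0.0, -7.0, 0.1]}
{"dp":[0.0, 0.1, -0.5],"rotation":[0.0, -7.0, 0.0]}
{"dp":[0.0, 0.0, 0.0],"rotation":[0.1, -7.0, 0.1]}
{"dp":[0.0, 0.0, 0.0],"rotation":[0.0, -7.0, 0.0]}
{"dp":[0.0, 0.0, 0.0],"rotation":[0.1, -7.0, 0.1]}
{"dp":[0.0, 0.0, 0.0],"rotation":[-0.0, -5.9, 0.0]}
{"dp":[0.0, 0.0, 0.0],"rotation":[-0.0, 0.0, 0.0]}
{"dp":[0.0, 0.0, 0.0],"rotation":[-0.0, 0.0, 0.0]}
{"dp":[0.0, 0.0, 0.0],"rotation":[-0.0, 0.0, 0.0]}
left mm [-0. -0. -0.] deg 0.0
```

Request:
move_arm(
  deltas=[
    {"dp": [13,2,-38],"rotation": [0,-7,0]},
    {"dp": [6,2,-27],"rotation": [0,-7,0]},
    {"dp": [0,0,0],"rotation": [0,-7,0]},
    {"dp": [0,0,0],"rotation": [0,-7,0]},
    {"dp": [0,0,0],"rotation": [0,-7,0]},
  ],
)

```text
t: 1.82
eef_pos: [0.5674, 0.0145, 0.1979]
ee_rot: [-1.575, -0.006, 2.915]
force: [0.7, -0.8, -0.1]
width: 0.0876
```

Request:
move_arm(
  deltas=[
    {"dp": [0,0,0],"rotation": [0,-7,0]},
    {"dp": [0,0,0],"rotation": [0,-6,0]},
  ],
)

```text
t: 1.98
eef_pos: [0.5672, 0.0154, 0.197]
ee_rot: [-1.576, -0.007, -3.132]
force: [0.5, -0.1, 0.5]
width: 0.0877
```

```bash
python3 - <<'E'
from h import *
s=arm.get_state();print(s['q'].round(3))
for n in ['wrist','side']: grab(n,n+'1')
plan(down(.5645,.003,.2,179),3)
E
```

```text
[ 0.367  0.209 -0.264 -0.008 -1.103  1.216]
{"dp":[3.0, -3.0, 12.0],"rotation":[0.3, 1.3, 0.4]}
{"dp":[-0.3, 0.1, 0.2],"rotation":[-0.0, -0.0, -0.0]}
{"dp":[0.0, -0.0, 0.0],"rotation":[-0.0, -0.0, -0.0]}
left mm [-0. -0.  0.] deg 0.0
```

View pics/wrist1.png

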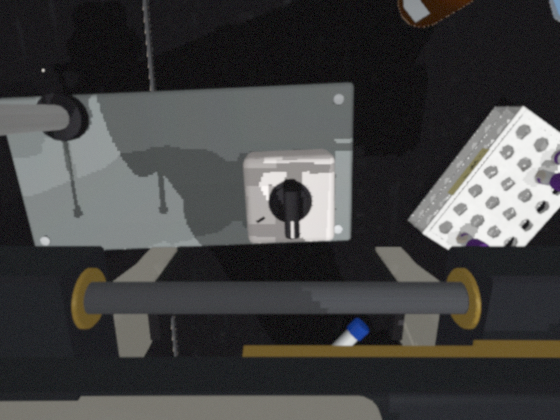

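View pics/side1.png

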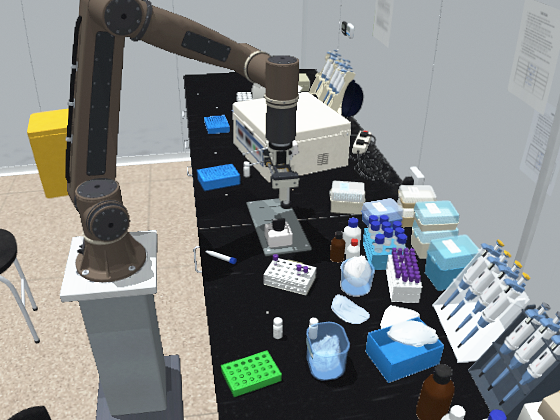

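The wrist view shows the pod, with the knob at (290,203) and its bar nearly along the image columns. The rack is on the right with the lone cap at (475,243). In the side view the gripper is over the pod and hides the head.

```bash
python3 - <<'E'
from h import *
f=load('wrist1');W=cloud(f);px=f['pixels'].astype(int)
sub=np.zeros(W.shape[:2],bool);sub[150:245,240:340]=1
m=sub&(W[...,2]>.092)&(W[...,2]<.105)
r=cv2.minAreaRect(W[m][:,:2].astype(np.float32));print('bar',r,m.sum(),W[m].mean(0))
m=sub&(abs(W[...,2]-.062)<.004)&(px.min(-1)>100)
print('pod',cv2.minAreaRect(W[m][:,:2].astype(np.float32)),np.median(W[m][:,2]))
m=(abs(W[...,2]-.012)<.004)&(px.min(-1)>60);m[:,:0]=0;m[:75]=0;m[255:]=0;m[:,365:]=0
print('plate',cv2.minAreaRect(W[m][:,:2].astype(np.float32)))
im=cv2.imread('pics/wrist1.png')[140:250,225:365];cv2.imwrite('pics/wz.png',cv2.resize(im,None,fx=5,fy=5,interpolation=2))
E
```

```text
bar ((0.5630190968513489, 0.004387423396110535), (0.0434974767267704, 0.012017430737614632), 3.013768196105957) 811 [0.56382213 0.00452386 0.09757237]
pod ((0.5627431273460388, 0.004609216004610062), (0.07868633419275284, 0.07818737626075745), 2.904289960861206) 0.061647100764578855
plate ((0.5768297910690308, 0.11021386086940765), (0.15953892469406128, 0.33951136469841003), 2.982856273651123)
```

View pics/wz.png

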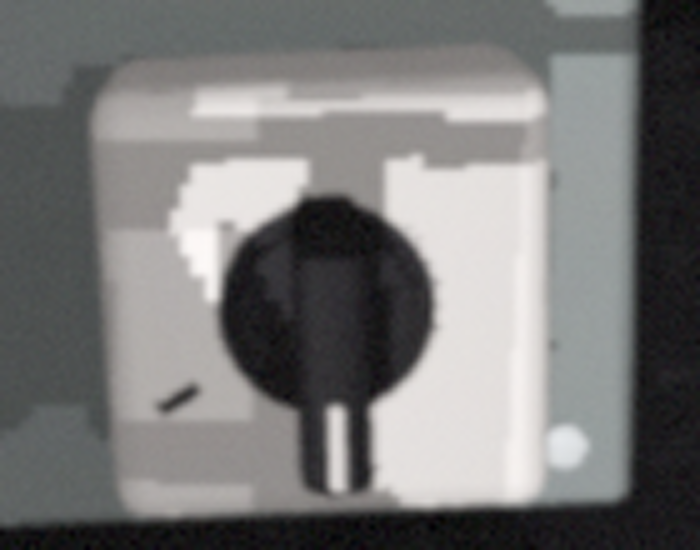

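```bash
python3 - <<'E'
from h import *
plan(down(.5635,.004,.071,183),5)
E
```

```text
{"dp":[1.0, 40.0, 4.0],"rotation":[0.3, -2.7, 0.4]}
{"dp":[1.0, 40.0, 3.0],"rotation":[-0.0, -0.0, -0.0]}
{"dp":[2.0, 40.0, 4.0],"rotation":[-0.0, -0.0, -0.0]}
{"dp":[-0.0, 6.0, 0.0],"rotation":[-0.0, -0.0, -0.0]}
{"dp":[-0.2, 0.1, 0.3],"rotation":[-0.0, -0.0, -0.0]}
left mm [-0.  0.  0.] deg 0.0
```

Request:
move_arm(
  deltas=[
    {"dp": [3,20,11],"rotation": [0.3,-2.7,0.4]},
    {"dp": [1,35,0],"rotation": [0,0,0]},
    {"dp": [0,30,0],"rotation": [0,0,0]},
    {"dp": [0,25,0],"rotation": [0,0,0]},
  ],
  jaw=100,
)

```text
t: 2.42
eef_pos: [0.5685, 0.0048, 0.091]
ee_rot: [-1.573, 0.015, -3.105]
force: [0.0, -0.0, 0.0]
width: 0.0667
```

```bash
python3 - <<'E'
from h import *
print(arm.get_state()['width'])
plan(down(.5635,.004,.071,183),3)
E
```

```text
0.06668688325826232
{"dp":[5.0, 20.0, 1.0],"rotation":[0.1, -0.9, -0.9]}
{"dp":[0.3, -0.1, -0.3],"rotation":[0.0, 0.0, 0.0]}
{"dp":[-0.0, 0.0, -0.0],"rotation":[0.0, 0.0, 0.0]}
left mm [ 0.  0. -0.] deg 0.0
```

Request:
move_arm(
  deltas=[
    {"dp": [5,19,1],"rotation": [0,-0.9,-0.9]},
    {"dp": [0,2,0],"rotation": [0,0,0]},
  ],
)

```text
t: 2.58
eef_pos: [0.5603, 0.0025, 0.0645]
ee_rot: [-1.572, -0.008, -3.099]
force: [-0.0, 0.3, 0.0]
width: 0.0554
```

```bash
python3 - <<'E'
from h import *
plan(down(.5635,.004,.071,183),1)
E
```

```text
{"dp":[-3.0, -7.0, -1.0],"rotation":[0.1, -0.6, 0.4]}
left mm [ 0.2  0.4 -0.5] deg 0.1
```

Request:
move_arm(
  deltas=[
    {"dp": [-2,-6,-1],"rotation": [0,-0.5,0.3]},
    {"dp": [0,0,0],"rotation": [0,0,0]},
    {"dp": [0,0,0],"rotation": [0,0,0]},
  ],
)

```text
t: 2.83
eef_pos: [0.563, 0.0033, 0.0717]
ee_rot: [-1.571, -0.002, -3.097]
force: [-0.4, 0.1, 0.2]
width: 0.0534
```

Request:
move_arm(
  deltas=[
    {"dp": [0,0,0],"rotation": [0,0,0]},
    {"dp": [0,0,0],"rotation": [0,0,0]},
    {"dp": [0,0,0],"rotation": [0,0,0]},
    {"dp": [0,0,0],"rotation": [0,0,0]},
    {"dp": [0,0,0],"rotation": [0,0,0]},
  ],
  jaw=255,
  squeeze=25,
)

```text
t: 3.25
eef_pos: [0.5664, 0.0044, 0.0772]
ee_rot: [-1.573, 0.007, -3.099]
force: [0.3, -0.6, -0.1]
width: 0.0253
```

Request:
move_arm(
  deltas=[
    {"dp": [0,0,0],"rotation": [0,0,0]},
    {"dp": [0,0,0],"rotation": [0,0,0]},
    {"dp": [0,0,0],"rotation": [0,0,0]},
    {"dp": [0,0,0],"rotation": [0,0,0]},
  ],
)

```text
t: 3.58
eef_pos: [0.5665, 0.0039, 0.0776]
ee_rot: [-1.573, 0.008, -3.098]
force: [-0.3, 0.6, 1.2]
width: 0.0117
```

```bash
python3 - <<'E'
from h import *
s=arm.get_state();print(s['width'],s['force'],s['moment'],s['eef_pos'],np.degrees(s['ee_rot']))
E
```

```text
0.011734169818242367 [-0.34575447  0.58731244  1.15645918] [0.35103864 0.30693267 0.05157355] [0.56654456 0.00386794 0.07762543] [ -90.10607016    0.45823761 -177.52514252]
```

Request:
move_arm(
  deltas=[
    {"dp": [2,2,0],"rotation": [0,5,0]},
    {"dp": [0,1,0],"rotation": [0,7,0]},
    {"dp": [0,0,0],"rotation": [0,7,0]},
    {"dp": [0,0,0],"rotation": [0,7,0]},
    {"dp": [0,0,0],"rotation": [0,7,0]},
  ],
)

```text
t: 4.0
eef_pos: [0.5661, 0.0022, 0.0776]
ee_rot: [-1.576, 0.009, 2.597]
force: [-0.7, -2.4, 1.6]
width: 0.0118
```

```bash
python3 - <<'E'
from h import *
s=arm.get_state();print(s['width'],s['force'],s['moment'],s['eef_pos'],np.degrees(s['ee_rot']))
plan(down(.5635,.004,.075,123),5)
E
```

```text
0.011827997483250592 [-0.69972804 -2.37235779  1.56872376] [-0.78141727  0.35751378  0.064943  ] [0.56608635 0.00215    0.0775953 ] [-90.2920768    0.54065008 148.78789385]
{"dp":[3.2, 2.6, -0.2],"rotation":[0.1, 7.0, -0.1]}
{"dp":[-0.0, -0.0, -0.0],"rotation":[0.1, 7.0, -0.1]}
{"dp":[0.0, -0.0, -0.0],"rotation":[0.1, 7.0, -0.2]}
{"dp":[0.0, -0.0, -0.0],"rotation":[0.1, 4.8, -0.1]}
{"dp":[0.0, -0.0, -0.0],"rotation":[0.0, -0.0, 0.0]}
left mm [0. 0. 0.] deg 0.0
```

Request:
move_arm(
  deltas=[
    {"dp": [1,1,0],"rotation": [0,7,0]},
    {"dp": [1,0,0],"rotation": [0,7,0]},
    {"dp": [0,0,0],"rotation": [0,7,0]},
    {"dp": [0,0,0],"rotation": [0,4,0]},
    {"dp": [0,0,0],"rotation": [0,1,0]},
  ],
)

```text
t: 4.42
eef_pos: [0.5651, 0.0011, 0.0776]
ee_rot: [-1.578, 0.009, 2.124]
force: [-0.6, 0.7, 0.1]
width: 0.0118
```

```bash
python3 - <<'E'
from h import *
s=arm.get_state();print(s['width'],s['force'],s['moment'],s['eef_pos'],np.degrees(s['ee_rot']))
E
```

```text
0.011849454447688751 [-0.64460009  0.71322482  0.08196941] [-0.04097695  0.23840541  0.36850093] [0.56509673 0.00108053 0.07760344] [-90.41747141   0.5226511  121.71095026]
```

Request:
move_arm(
  deltas=[
    {"dp": [0,0,0],"rotation": [0,0.5,0]},
    {"dp": [0,0,0],"rotation": [0,0,0]},
    {"dp": [0,0,0],"rotation": [0,0,0]},
  ],
)

```text
t: 4.67
eef_pos: [0.5651, 0.0011, 0.0776]
ee_rot: [-1.578, 0.009, 2.121]
force: [-0.4, -0.8, 1.6]
width: 0.0117
```

```bash
python3 - <<'E'
from h import *
s=arm.get_state();print(s['t'],s['width'],s['force'],s['moment'],s['eef_pos'],np.degrees(s['ee_rot']))
grab('wrist','wrist2')
E
```

```text
4.6667 0.011743431942046915 [-0.38448186 -0.79978434  1.56139767] [-0.27369369  0.23293806  0.3282492 ] [0.56510614 0.00109807 0.07760782] [-90.39363329   0.53559126 121.50287953]
```

View pics/wrist2.png

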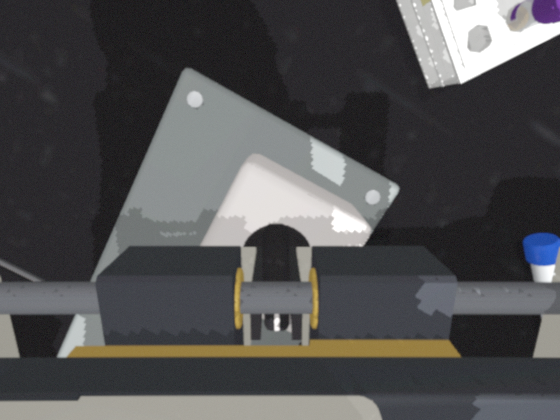

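The fingers at (275,300) hold the bar, and it has turned with them by 61°. The moment rose to 0.37 N m, so it is on the stop. I'll turn it back and release.

Request:
move_arm(
  deltas=[
    {"dp": [0,0,0],"rotation": [0,-7,0]},
    {"dp": [0,0,0],"rotation": [0,-7,0]},
    {"dp": [0,0,0],"rotation": [0,-7,0]},
    {"dp": [0,0,0],"rotation": [0,-7,0]},
    {"dp": [0,0,0],"rotation": [0,-7,0]},
  ],
)

```text
t: 5.13
eef_pos: [0.5663, 0.0025, 0.0776]
ee_rot: [-1.574, 0.013, 2.746]
force: [0.0, 1.7, 1.4]
width: 0.0117
```

Request:
move_arm(
  deltas=[
    {"dp": [0,0,0],"rotation": [0,-7,0]},
    {"dp": [0,0,0],"rotation": [0,-7,0]},
    {"dp": [0,0,0],"rotation": [0,-7,0]},
    {"dp": [0,0,0],"rotation": [0,-3,0]},
  ],
)

```text
t: 5.47
eef_pos: [0.5665, 0.0039, 0.0776]
ee_rot: [-1.57, 0.014, -3.102]
force: [-0.1, -1.5, 0.7]
width: 0.0118
```

Request:
move_arm(
  deltas=[
    {"dp": [0,0,0],"rotation": [0,0,0]},
    {"dp": [0,0,0],"rotation": [0,0,0]},
    {"dp": [0,0,0],"rotation": [0,0,0]},
    {"dp": [0,0,0],"rotation": [0,0,0]},
    {"dp": [0,0,0],"rotation": [0,0,0]},
  ],
  jaw=90,
)

```text
t: 5.88
eef_pos: [0.5664, 0.0043, 0.0772]
ee_rot: [-1.571, 0.014, -3.104]
force: [-0.9, -0.5, 0.6]
width: 0.0399
```

```bash
python3 - <<'E'
from h import *
s=arm.get_state();print(s['t'],s['width'],s['eef_pos'],np.degrees(s['ee_rot']))
E
```

```text
5.8833 0.039892034431183415 [0.56640142 0.00425845 0.07722385] [ -90.01389605    0.78429158 -177.86041531]
```

Request:
move_arm(
  deltas=[
    {"dp": [0,-30,0],"rotation": [0,0,0]},
    {"dp": [0,-41,0],"rotation": [0,0,0]},
    {"dp": [0,-41,0],"rotation": [0,7,0]},
    {"dp": [0,-41,0],"rotation": [0,7,0]},
    {"dp": [0,-41,0],"rotation": [0,7,0]},
  ],
)

```text
t: 6.3
eef_pos: [0.5579, 0.0026, 0.2669]
ee_rot: [-1.564, -0.006, 2.8]
force: [1.7, 0.6, -0.5]
width: 0.0563
```

Request:
move_arm(
  deltas=[
    {"dp": [0,-41,0],"rotation": [0,7,0]},
    {"dp": [0,-41,0],"rotation": [0,7,0]},
    {"dp": [0,-20,0],"rotation": [0,7,0]},
    {"dp": [0,0,0],"rotation": [0,7,0]},
    {"dp": [0,0,0],"rotation": [0,7,0]},
  ],
)

```text
t: 6.72
eef_pos: [0.5601, 0.0024, 0.3841]
ee_rot: [-1.578, 0.006, 2.175]
force: [-0.4, -0.5, -1.8]
width: 0.0569
```

```bash
python3 - <<'E'
from h import *
s=arm.get_state();print(s['t'],s['eef_pos'],s['ee_rot'],s['q'].round(2))
f=grab('top','top3')
plan(down(.54,.23,.39,90),10)
im=cv2.imread('pics/top3.png')[140:235,145:425]; cv2.imwrite('pics/top3z.png',cv2.resize(im,None,fx=2.8,fy=2.8,interpolation=3))
E
```

```text
6.7167 [0.56011667 0.00239154 0.38410588] [-1.57831616  0.00603364  2.17542626] [ 0.36  0.1   0.02  0.   -1.48  0.25]
{"dp":[35.0, -1.0, -19.0],"rotation":[0.1, 7.0, -0.0]}
{"dp":[37.0, -1.0, -15.0],"rotation":[0.1, 7.0, -0.1]}
{"dp":[39.0, -1.0, -10.0],"rotation":[0.1, 7.0, -0.0]}
{"dp":[40.0, -1.0, -6.0],"rotation":[0.1, 7.0, -0.1]}
{"dp":[40.0, -1.0, -1.0],"rotation":[0.2, 6.1, -0.0]}
{"dp":[28.0, -1.0, 2.0],"rotation":[-0.0, 0.0, -0.0]}
{"dp":[0.1, 0.1, 0.3],"rotation":[-0.0, 0.0, -0.0]}
{"dp":[0.0, 0.0, -0.0],"rotation":[-0.0, 0.0, -0.0]}
{"dp":[0.0, 0.0, -0.0],"rotation":[-0.0, 0.0, -0.0]}
{"dp":[0.0, 0.0, -0.0],"rotation":[-0.0, 0.0, -0.0]}
left mm [ 0.  0. -0.] deg 0.0
```

View pics/top3z.png

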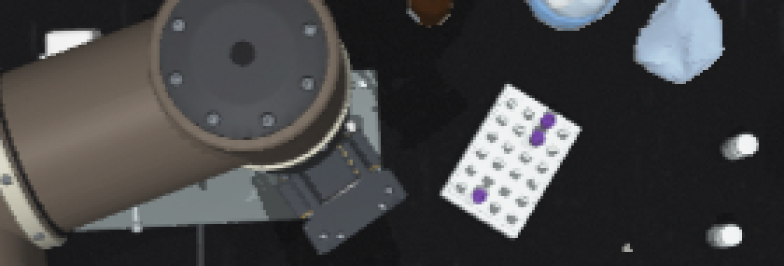

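The arm hides the knob in this view, and the rack is unchanged. Next I'll look at the head from close above.

Request:
move_arm(
  deltas=[
    {"dp": [35,-1,-19],"rotation": [0,7,0]},
    {"dp": [37,-1,-15],"rotation": [0,7,0]},
    {"dp": [39,-1,-10],"rotation": [0,7,0]},
    {"dp": [40,-1,-6],"rotation": [0,7,0]},
    {"dp": [40,-1,-1],"rotation": [0,6,0]},
  ],
)

```text
t: 7.18
eef_pos: [0.5376, 0.1919, 0.3883]
ee_rot: [-1.58, 0.002, 1.602]
force: [1.1, -0.1, 0.7]
width: 0.0565
```

Request:
move_arm(
  deltas=[
    {"dp": [28,-1,2],"rotation": [0,0,0]},
    {"dp": [0,0,0],"rotation": [0,0,0]},
    {"dp": [0,0,0],"rotation": [0,0,0]},
  ],
)

```text
t: 7.43
eef_pos: [0.5325, 0.2281, 0.3867]
ee_rot: [-1.577, 0.003, 1.608]
force: [-0.3, 0.6, -0.1]
width: 0.0567
```

```bash
python3 - <<'E'
from h import *
s=arm.get_state();print(s['t'],s['eef_pos'],s['ee_rot'],s['q'].round(2))
f=grab('wrist','wrist4')
E
```

```text
7.4333 [0.53250102 0.22809519 0.38669231] [-1.57690954  0.00320535  1.6075667 ] [ 0.75  0.14  0.07  0.01 -1.5  -0.71]
```

View pics/wrist4.png

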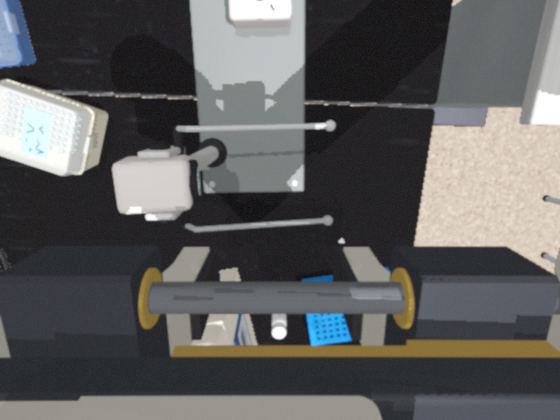

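The wrist view shows both ball tips, at (330,126) and (327,220), the two prong rods, and the head at (155,183).

```bash
python3 - <<'E'
from h import *
f=load('wrist4');W=cloud(f)
tips=[]
for (u0,v0) in [(330,126),(327,220)]:
    w=W[v0-9:v0+10,u0-9:u0+10].reshape(-1,3);m=(w[:,2]>.15)
    w=w[m]; b=w[w[:,0]<np.nanmin(w[:,0])+.010]
    c=b.mean(0);print('ball',len(b),b.min(0).round(4),b.max(0).round(4),c.round(4));
    from scipy.optimize import least_squares
    r=least_squares(lambda c:np.linalg.norm(b-c,axis=1)-.005,c-[0,0,.004],loss='soft_l1',f_scale=.001);print(' fit',r.x.round(4),np.abs(r.fun).mean());tips.append(r.x)
t=np.array(tips);print('mid',t.mean(0),'sep',np.linalg.norm(t[0]-t[1]))
# rods
for (va,vb,ua,ub) in [(110,140,180,320),(208,245,190,318)]:
    w=W[va:vb,ua:ub].reshape(-1,3);w=w[w[:,2]>.17];c=w.mean(0);d=np.linalg.svd(w-c)[2][0];d*=-np.sign(d[0]);print('rod',c.round(4),d.round(4),'tilt',np.degrees(np.arcsin(-d[2])).round(2),'yaw',np.degrees(np.arctan2(d[1],d[0])).round(1),len(w))
# head top
w=W[150:215,118:190].reshape(-1,3);w=w[w[:,2]>.24]
rng=np.random.default_rng(0);best=None
for i in range(300):
    a=w[rng.choice(len(w),3,False)];n=np.cross(a[1]-a[0],a[2]-a[0]);n/=np.linalg.norm(n)+1e-12
    k=(abs((w-a[0])@n)<.0015)
    if best is None or k.sum()>best.sum(): best=k
q=w[best];n=np.linalg.svd(q-q.mean(0))[2][2];n*=np.sign(n[2]);print('headtop',n.round(4),'tilt',np.degrees(np.arccos(n[2])),best.sum(),len(w),q.mean(0))
E
```

```text
ball 98 [0.4822 0.1605 0.2223] [0.4922 0.1694 0.2301] [0.4871 0.1651 0.2267]
 fit [0.4867 0.1652 0.2234] 0.0005307196688308645
ball 85 [0.4777 0.2501 0.2215] [0.4876 0.259  0.2289] [0.4825 0.254  0.2264]
 fit [0.482  0.255  0.2232] 0.0004351482703908212
mid [0.48437911 0.21010169 0.22331481] sep 0.08995776082694996
rod [0.5592 0.1691 0.2377] [-0.9874 -0.0609 -0.1463] tilt 8.41 yaw -176.5 848
rod [0.5528 0.2581 0.2377] [-0.9845 -0.0508 -0.1681] tilt 9.68 yaw -177.0 685
headtop [-0.1789 -0.0046  0.9839] tilt 10.306352852556579 3134 4327 [0.63284505 0.21760792 0.27220399]
```

```bash
python3 - <<'E'
from h import *
plan(down(.523,-.10,.22,90),10,vmax=39)
E
```

```text
{"dp":[-35.0, 18.0, 2.0],"rotation":[0.3, 2.1, -0.2]}
{"dp":[-35.0, 18.0, 1.0],"rotation":[0.0, -0.0, 0.0]}
{"dp":[-35.0, 18.0, 1.0],"rotation":[0.0, -0.0, 0.0]}
{"dp":[-35.0, 18.0, 1.0],"rotation":[0.0, -0.0, 0.0]}
{"dp":[-35.0, 18.0, 1.0],"rotation":[0.0, -0.0, 0.0]}
{"dp":[-35.0, 17.0, 1.0],"rotation":[0.0, -0.0, 0.0]}
{"dp":[-35.0, 18.0, 1.0],"rotation":[0.0, -0.0, 0.0]}
{"dp":[-35.0, 17.0, 1.0],"rotation":[0.0, -0.0, 0.0]}
{"dp":[-35.0, 18.0, 1.0],"rotation":[0.0, -0.0, 0.0]}
{"dp":[-13.0, 6.0, 1.0],"rotation":[0.0, -0.0, 0.0]}
left mm [ 0.1  0.3 -0.4] deg 0.0
```

Request:
move_arm(
  deltas=[
    {"dp": [-35,10,2],"rotation": [0.3,2.1,0]},
    {"dp": [-35,14,1],"rotation": [0,0,0]},
    {"dp": [-35,18,1],"rotation": [0,0,0]},
    {"dp": [-35,18,1],"rotation": [0,0,0]},
    {"dp": [-35,18,1],"rotation": [0,0,0]},
  ],
  jaw=100,
)

```text
t: 7.9
eef_pos: [0.5297, 0.049, 0.3076]
ee_rot: [-1.575, 0.002, 1.583]
force: [0.7, -0.5, 0.1]
width: 0.0534
```

Request:
move_arm(
  deltas=[
    {"dp": [-35,18,1],"rotation": [0,0,0]},
    {"dp": [-35,18,1],"rotation": [0,0,0]},
    {"dp": [-35,18,1],"rotation": [0,0,0]},
    {"dp": [-25,15,1],"rotation": [0,0,0]},
    {"dp": [-5,5,0],"rotation": [0,0,0]},
  ],
)

```text
t: 8.32
eef_pos: [0.5216, -0.1015, 0.2291]
ee_rot: [-1.573, 0.002, 1.583]
force: [-0.6, -0.0, -0.1]
width: 0.0532
```

Request:
move_arm(
  deltas=[
    {"dp": [0,0,0],"rotation": [0,0,0]},
    {"dp": [0,0,0],"rotation": [0,0,0]},
  ],
)

```text
t: 8.48
eef_pos: [0.5195, -0.1054, 0.2276]
ee_rot: [-1.57, 0.002, 1.579]
force: [1.0, 0.6, -0.5]
width: 0.0534
```

```bash
python3 - <<'E'
from h import *
s=arm.get_state();print(s['t'],s['eef_pos'],s['ee_rot'],s['width'],s['q'].round(2))
f=grab('wrist','wrist5')
W=cloud(f);px=f['pixels'].astype(int)
m=(W[...,2]>.068)&(W[...,2]<.085)&(px[...,2]>px[...,1]+25)
n,l,st,c=cv2.connectedComponentsWithStats(m.astype(np.uint8))
for i in range(1,n):
    if st[i,4]>30: 
        w=W[l==i]; w=w[w[:,2]>.0745]; print('cap',c[i].round(1),st[i,4],w.mean(0).round(4),((w.min(0)+w.max(0))/2).round(4),np.ptp(w,axis=0).round(4))
E
```

```text
8.4833 [ 0.51947287 -0.10536291  0.22762244] [-1.57025556  0.00216589  1.57881296] 0.0534417019966846 [ 0.17  0.12 -0.31  0.   -1.15 -0.16]
cap [177.2  37.8] 366 [ 0.6007 -0.2359  0.077 ] [ 0.6008 -0.2359  0.0769] [0.0148 0.0157 0.0047]
cap [199.3  52.3] 336 [ 0.5829 -0.2251  0.077 ] [ 0.5832 -0.2249  0.077 ] [0.0157 0.0153 0.0048]
cap [16.1 56.7] 159 [ 0.7411 -0.2182  0.0762] [ 0.7357 -0.2199  0.0762] [0.0262 0.0096 0.0034]
cap [271.8 128.9] 244 [ 0.5224 -0.1637  0.077 ] [ 0.5222 -0.1636  0.0772] [0.014  0.0154 0.0054]
```

View pics/wrist5.png

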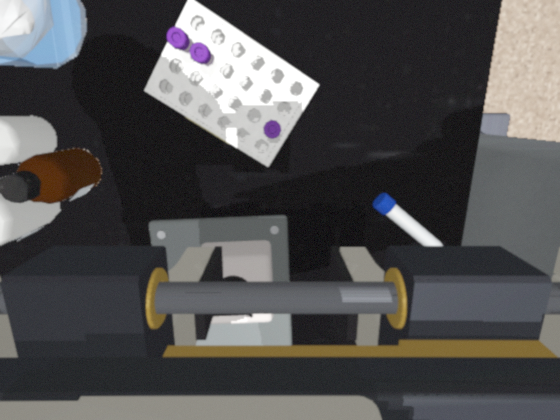

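The lone cap is at (272,129), which puts it at (0.522, -0.164). The pair is at (177,38) and (199,52).

```bash
python3 - <<'E'
from h import *
plan(down(.5226,-.164,.13,90),5)
E
```

```text
{"dp":[-21.0, 34.0, -1.0],"rotation":[-0.0, 0.5, -0.1]}
{"dp":[-20.0, 34.0, -1.0],"rotation":[-0.0, -0.0, -0.0]}
{"dp":[-18.0, 30.0, -1.0],"rotation":[-0.0, -0.0, -0.0]}
{"dp":[-0.0, -0.1, 0.2],"rotation":[-0.0, -0.0, -0.0]}
{"dp":[-0.0, 0.0, 0.0],"rotation":[-0.0, -0.0, -0.0]}
left mm [-0. -0. -0.] deg 0.0
```

Request:
move_arm(
  deltas=[
    {"dp": [-21,30,-1],"rotation": [0,0.5,0]},
    {"dp": [-20,30,-1],"rotation": [0,0,0]},
    {"dp": [-15,25,-1],"rotation": [0,0,0]},
    {"dp": [0,0,0],"rotation": [0,0,0]},
    {"dp": [0,0,0],"rotation": [0,0,0]},
  ],
)

```text
t: 8.95
eef_pos: [0.5294, -0.1585, 0.147]
ee_rot: [-1.584, 0.002, 1.58]
force: [0.1, -0.1, 1.4]
width: 0.0534
```

```bash
python3 - <<'E'
from h import *
plan(down(.5226,-.164,.047,90),5,vmax=25)
E
```

```text
{"dp":[-1.0, 25.0, 2.0],"rotation":[0.8, 0.5, -0.1]}
{"dp":[-1.0, 25.0, 2.0],"rotation":[-0.0, 0.0, -0.0]}
{"dp":[-2.0, 25.0, 2.0],"rotation":[-0.0, 0.0, -0.0]}
{"dp":[-1.0, 25.0, 1.0],"rotation":[-0.0, 0.0, -0.0]}
{"dp":[-0.4, 0.0, 0.2],"rotation":[-0.0, 0.0, -0.0]}
left mm [ 0. -0. -0.] deg 0.0
```

Request:
move_arm(
  deltas=[
    {"dp": [-5,15,7],"rotation": [0.8,0.5,0]},
    {"dp": [0,20,0],"rotation": [0,0,0]},
    {"dp": [0,15,0],"rotation": [0,0,0]},
    {"dp": [0,0,0],"rotation": [0,0,0]},
  ],
)

```text
t: 9.28
eef_pos: [0.5267, -0.1605, 0.1003]
ee_rot: [-1.579, 0.002, 1.575]
force: [-0.4, -0.2, -0.6]
width: 0.0531
```

```bash
python3 - <<'E'
from h import *
plan(down(.5226,-.164,.047,90),5,vmax=25)
E
```

```text
{"dp":[-2.0, 25.0, 2.0],"rotation":[0.5, 0.3, -0.1]}
{"dp":[-1.0, 25.0, 2.0],"rotation":[-0.0, -0.0, -0.0]}
{"dp":[-0.5, 3.2, 0.3],"rotation":[-0.0, -0.0, -0.0]}
{"dp":[0.0, 0.0, -0.0],"rotation":[-0.0, -0.0, -0.0]}
{"dp":[0.0, 0.0, -0.0],"rotation":[-0.0, -0.0, -0.0]}
left mm [ 0.  0. -0.] deg 0.1
```

Request:
move_arm(
  deltas=[
    {"dp": [-4,15,5],"rotation": [0.5,0.3,0]},
    {"dp": [-1,15,1],"rotation": [0,0,0]},
    {"dp": [0,12,0],"rotation": [0,0,0]},
    {"dp": [0,4,0],"rotation": [0,0,0]},
    {"dp": [0,0,0],"rotation": [0,0,0]},
  ],
)

```text
t: 9.7
eef_pos: [0.5258, -0.1624, 0.0594]
ee_rot: [-1.578, 0.003, 1.576]
force: [0.4, 0.2, 0.4]
width: 0.0537
```

```bash
python3 - <<'E'
from h import *
plan(down(.5226,-.164,.047,90),2,vmax=25)
E
```

```text
{"dp":[-2.0, 12.0, 3.0],"rotation":[0.4, 0.3, -0.2]}
{"dp":[0.5, 0.4, 0.3],"rotation":[0.0, 0.0, 0.0]}
left mm [ 0. -0. -0.] deg 0.0
```

Request:
move_arm(
  deltas=[
    {"dp": [-2,9,4],"rotation": [0.4,0.3,0]},
    {"dp": [0,5,1],"rotation": [0,0,0]},
    {"dp": [0,0,0],"rotation": [0,0,0]},
    {"dp": [0,0,0],"rotation": [0,0,0]},
  ],
)

```text
t: 10.03
eef_pos: [0.5229, -0.1637, 0.0477]
ee_rot: [-1.576, 0.003, 1.573]
force: [0.4, 0.1, 1.2]
width: 0.0533
```

```bash
python3 - <<'E'
from h import *
plan(down(.5226,-.164,.047,90),2,vmax=25)
E
```

```text
{"dp":[-0.3, 0.7, 0.3],"rotation":[0.3, 0.1, -0.2]}
{"dp":[0.0, -0.0, 0.0],"rotation":[-0.0, 0.0, 0.0]}
left mm [-0.  0.  0.] deg 0.0
```

Positioned. Now I'll grip.

Request:
move_arm(
  deltas=[
    {"dp": [0,0,0],"rotation": [0,0,0]},
    {"dp": [0,0,0],"rotation": [0,0,0]},
    {"dp": [0,0,0],"rotation": [0,0,0]},
    {"dp": [0,0,0],"rotation": [0,0,0]},
    {"dp": [0,0,0],"rotation": [0,0,0]},
  ],
  jaw=255,
  squeeze=15,
)

```text
t: 10.45
eef_pos: [0.5237, -0.1639, 0.049]
ee_rot: [-1.578, 0.003, 1.573]
force: [0.0, -0.1, -0.8]
width: 0.0256
```

Request:
move_arm(
  deltas=[
    {"dp": [0,0,0],"rotation": [0,0,0]},
    {"dp": [0,0,0],"rotation": [0,0,0]},
    {"dp": [0,0,0],"rotation": [0,0,0]},
    {"dp": [0,0,0],"rotation": [0,0,0]},
  ],
)

```text
t: 10.78
eef_pos: [0.5238, -0.1639, 0.0492]
ee_rot: [-1.578, 0.003, 1.572]
force: [-0.1, 0.8, -0.3]
width: 0.0161
```

```bash
python3 - <<'E'
from h import *
s=arm.get_state();print(s['t'],s['eef_pos'],s['ee_rot'],s['width'],s['force'])
grab('wrist','wrist6');grab('side','side6')
im=cv2.imread('pics/side6.png')[150:300,230:350]; cv2.imwrite('pics/side6z.png',cv2.resize(im,None,fx=4,fy=4,interpolation=3))
E
```

```text
10.7833 [ 0.52377752 -0.16394219  0.04916512] [-1.57792677  0.00344136  1.57246271] 0.016124652626520318 [-0.14009464  0.84100158 -0.28871923]
```

View pics/side6z.png

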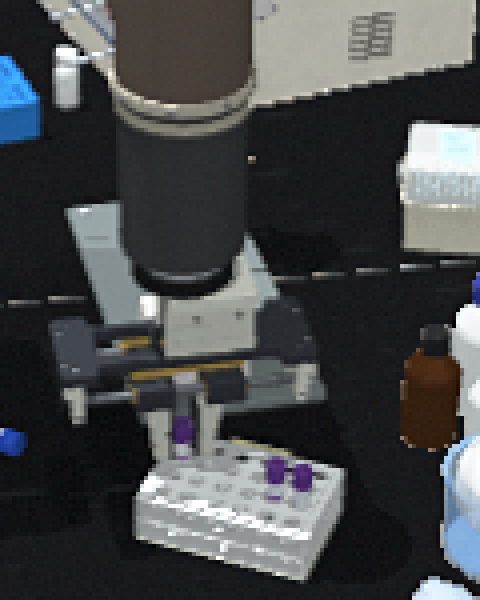

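View pics/wrist6.png

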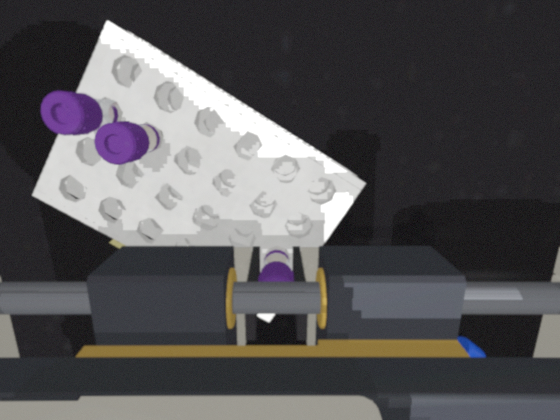

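The cap is gripped at (275,270) with an opening of 16.1 mm, and the rack is undisturbed. Lifting.

Request:
move_arm(
  deltas=[
    {"dp": [0,-8,0],"rotation": [0,0,0]},
    {"dp": [0,-15,0],"rotation": [0,0,0]},
    {"dp": [0,-20,0],"rotation": [0,0,0]},
    {"dp": [0,-25,0],"rotation": [0,0,0]},
    {"dp": [0,-30,0],"rotation": [0,0,0]},
  ],
)

```text
t: 11.3
eef_pos: [0.519, -0.1635, 0.1457]
ee_rot: [-1.565, 0.003, 1.572]
force: [-0.1, -0.2, -0.8]
width: 0.0157
```

Request:
move_arm(
  deltas=[
    {"dp": [0,-35,0],"rotation": [0,0,0]},
    {"dp": [0,-35,0],"rotation": [0,0,0]},
    {"dp": [0,-35,0],"rotation": [0,0,0]},
    {"dp": [0,-30,0],"rotation": [0,0,0]},
    {"dp": [0,-10,0],"rotation": [0,0,0]},
  ],
)

```text
t: 11.72
eef_pos: [0.5185, -0.1637, 0.3052]
ee_rot: [-1.571, 0.004, 1.572]
force: [1.4, -0.6, -0.3]
width: 0.0159
```

```bash
cat >> h.py <<'E'
FOC=np.array([.4842,.2102,.2233]);S=.0097
def goal(up=0.,s=S,tilt=10.,yaw=3.):
    H=(R.from_euler('z',yaw,degrees=True)*R.from_euler('y',-tilt,degrees=True)).as_matrix()
    T=np.eye(4);T[:3,:3]=np.stack([H[:,1],-H[:,2],-H[:,0]],1);T[:3,3]=FOC+(up+s)*H[:,2];return T
E
python3 - <<'E'
from h import *
s=arm.get_state();print(s['t'],s['eef_pos'],s['ee_rot'],s['width'])
print(goal().round(3))
grab('wrist','wrist7')
f=grab('side','side7');im=cv2.imread('pics/side7.png')[100:300,200:360]; cv2.imwrite('pics/side7z.png',cv2.resize(im,None,fx=3,fy=3,interpolation=3))
plan(goal(.1),12)
E
```

```text
11.7167 [ 0.51852256 -0.16371858  0.30522413] [-1.57115077  0.00446334  1.57202844] 0.015942421666985392
[[-0.052  0.173 -0.983  0.483]
 [ 0.999  0.009 -0.052  0.21 ]
 [ 0.    -0.985 -0.174  0.233]
 [ 0.     0.     0.     1.   ]]
{"dp":[39.0, -3.0, 6.0],"rotation":[-6.7, -2.0, -0.3]}
{"dp":[40.0, -3.0, 4.0],"rotation":[-3.3, -0.9, -0.2]}
{"dp":[40.0, -4.0, 3.0],"rotation":[-0.0, -0.0, 0.0]}
{"dp":[40.0, -4.0, 3.0],"rotation":[-0.0, -0.0, 0.0]}
{"dp":[40.0, -3.0, 3.0],"rotation":[-0.0, -0.0, 0.0]}
{"dp":[40.0, -4.0, 3.0],"rotation":[-0.0, -0.0, 0.0]}
{"dp":[40.0, -3.0, 3.0],"rotation":[-0.0, -0.0, 0.0]}
{"dp":[40.0, -4.0, 3.0],"rotation":[-0.0, -0.0, 0.0]}
{"dp":[40.0, -3.0, 3.0],"rotation":[-0.0, -0.0, 0.0]}
{"dp":[16.0, -2.0, 1.0],"rotation":[-0.0, -0.0, 0.0]}
{"dp":[-0.4, 0.4, -0.3],"rotation":[-0.0, -0.0, 0.0]}
{"dp":[-0.0, 0.0, 0.0],"rotation":[-0.0, -0.0, 0.0]}
left mm [-0. -0. -0.] deg 0.0
```

View pics/side7z.png

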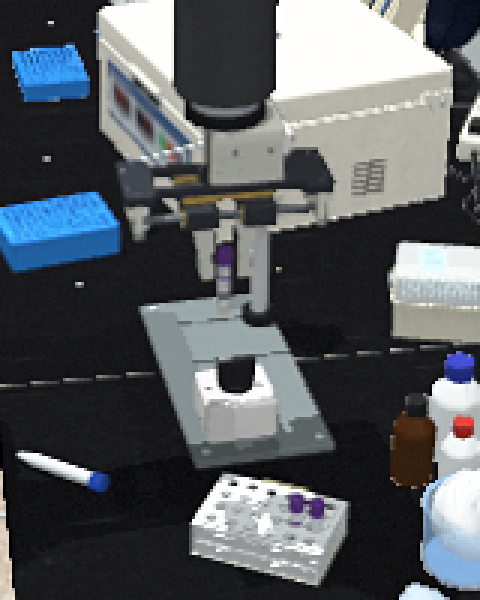

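The tube hangs straight in the fingers at (222,280) in the zoomed side view. The rack and pair are in place and the knob bar is back. Carrying it over.

Request:
move_arm(
  deltas=[
    {"dp": [25,-3,3],"rotation": [-5,-1.5,0]},
    {"dp": [38,-5,4],"rotation": [-5,-1.5,0]},
    {"dp": [38,-4,3],"rotation": [0,0,0]},
    {"dp": [38,-4,3],"rotation": [0,0,0]},
    {"dp": [38,-3,3],"rotation": [0,0,0]},
  ],
)

```text
t: 12.23
eef_pos: [0.4912, 0.0123, 0.3127]
ee_rot: [-1.741, 0.007, 1.615]
force: [0.9, 0.6, 0.5]
width: 0.0161
```

```bash
python3 - <<'E'
from h import *
plan(goal(.1),6)
E
```

```text
{"dp":[40.0, -5.0, 3.0],"rotation":[-0.3, -0.4, -0.5]}
{"dp":[40.0, -4.0, 2.0],"rotation":[0.0, 0.0, 0.0]}
{"dp":[40.0, -4.0, 2.0],"rotation":[0.0, 0.0, 0.0]}
{"dp":[40.0, -4.0, 3.0],"rotation":[0.0, 0.0, 0.0]}
{"dp":[38.0, -4.0, 2.0],"rotation":[0.0, 0.0, 0.0]}
{"dp":[-0.0, -0.4, 0.4],"rotation":[0.0, 0.0, 0.0]}
left mm [ 0. -0. -0.] deg 0.0
```

Request:
move_arm(
  deltas=[
    {"dp": [38,-5,3],"rotation": [-0.3,-0.4,-0.5]},
    {"dp": [38,-5,2],"rotation": [0,0,0]},
    {"dp": [38,-4,2],"rotation": [0,0,0]},
    {"dp": [38,-4,2],"rotation": [0,0,0]},
    {"dp": [30,-4,2],"rotation": [0,0,0]},
  ],
)

```text
t: 12.65
eef_pos: [0.4602, 0.2002, 0.3314]
ee_rot: [-1.744, -0.001, 1.624]
force: [0.7, -0.1, -0.5]
width: 0.0156
```

Request:
move_arm(
  deltas=[
    {"dp": [0,0,0],"rotation": [0,0,0]},
    {"dp": [0,0,0],"rotation": [0,0,0]},
  ],
)

```text
t: 12.82
eef_pos: [0.4585, 0.2054, 0.3305]
ee_rot: [-1.743, -0.0, 1.631]
force: [-0.4, -0.9, 0.2]
width: 0.0157
```

```bash
python3 - <<'E'
from h import *
s=arm.get_state();print(s['eef_pos'],s['ee_rot'])
plan(goal(.03),6,vmax=25)
f=grab('side','side8');im=cv2.imread('pics/side8.png')[60:260,200:360]; cv2.imwrite('pics/side8z.png',cv2.resize(im,None,fx=3,fy=3,interpolation=3))
grab('wrist','wrist8');grab('top','top8')
E
```

```text
[0.45851476 0.20541037 0.33050797] [-1.74269898e+00 -4.76873504e-05  1.63071942e+00]
{"dp":[1.0, 25.0, -3.0],"rotation":[-0.2, 0.4, 0.1]}
{"dp":[1.0, 25.0, -2.0],"rotation":[0.0, 0.0, -0.0]}
{"dp":[1.0, 20.0, -2.0],"rotation":[0.0, 0.0, -0.0]}
{"dp":[0.4, 0.4, 0.1],"rotation":[0.0, 0.0, -0.0]}
{"dp":[-0.0, -0.0, -0.0],"rotation":[0.0, 0.0, -0.0]}
{"dp":[-0.0, -0.0, -0.0],"rotation":[0.0, 0.0, -0.0]}
left mm [0. 0. 0.] deg 0.1
```

View pics/side8z.png

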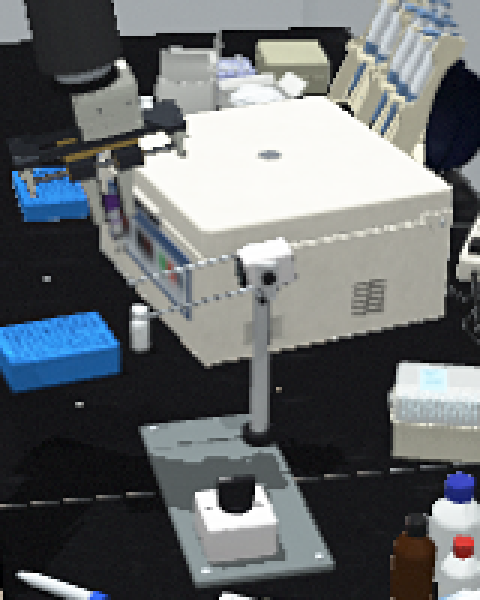

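View pics/wrist8.png

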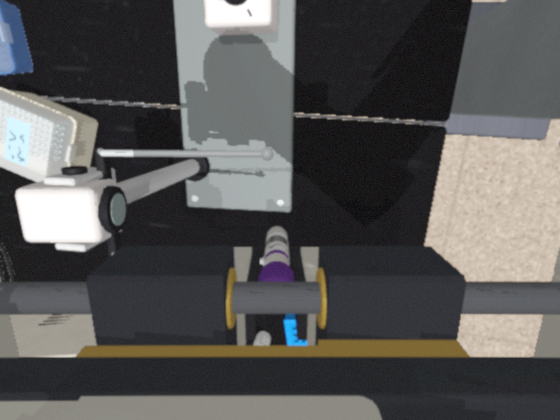

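The tube at (275,240) is in the fingers and tipped with the tool, above and between the prongs. The right tip is at (267,155). The head is untouched. Lowering.

Request:
move_arm(
  deltas=[
    {"dp": [3,20,-4],"rotation": [-0.2,0.4,0.1]},
    {"dp": [1,22,-2],"rotation": [0,0,0]},
    {"dp": [1,15,-1],"rotation": [0,0,0]},
    {"dp": [0,5,0],"rotation": [0,0,0]},
    {"dp": [0,0,0],"rotation": [0,0,0]},
  ],
)

```text
t: 13.38
eef_pos: [0.4785, 0.2036, 0.2698]
ee_rot: [-1.748, -0.002, 1.612]
force: [0.7, 0.2, 0.2]
width: 0.0157
```

```bash
python3 - <<'E'
from h import *
s=arm.get_state();print(s['eef_pos'],s['ee_rot'])
plan(goal(),4,vmax=15)
E
```

```text
[0.47846032 0.20362784 0.2697535 ] [-1.74836868e+00 -1.53284097e-03  1.61222401e+00]
{"dp":[2.0, 15.0, 1.0],"rotation":[0.2, -0.6, -0.0]}
{"dp":[3.0, 15.0, 1.0],"rotation":[-0.0, -0.0, -0.0]}
{"dp":[1.0, 7.0, 0.0],"rotation":[-0.0, -0.0, -0.0]}
{"dp":[0.3, 0.1, 0.1],"rotation":[-0.0, -0.0, -0.0]}
left mm [-0. -0. -0.] deg 0.0
```

Request:
move_arm(
  deltas=[
    {"dp": [3,14,1],"rotation": [0.2,-0.6,0]},
    {"dp": [2,14,1],"rotation": [0,0,0]},
    {"dp": [0,4,0],"rotation": [0,0,0]},
    {"dp": [0,0,0],"rotation": [0,0,0]},
  ],
)

```text
t: 13.72
eef_pos: [0.4834, 0.2061, 0.2403]
ee_rot: [-1.748, -0.001, 1.618]
force: [-0.3, -0.7, -0.0]
width: 0.0158
```

```bash
python3 - <<'E'
from h import *
s=arm.get_state();print(s['eef_pos'],s['ee_rot'])
plan(goal(),2,vmax=15)
E
```

```text
[0.48344175 0.20608767 0.24031402] [-1.74768478e+00 -1.03399527e-03  1.61839115e+00]
{"dp":[4.0, 7.0, 2.0],"rotation":[0.1, -0.3, 0.0]}
{"dp":[0.1, 0.2, 0.0],"rotation":[0.0, 0.0, 0.0]}
left mm [-0. -0. -0.] deg 0.0
```

Request:
move_arm(
  deltas=[
    {"dp": [4,7,2],"rotation": [0,0,0]},
    {"dp": [1,1,0],"rotation": [0,0,0]},
    {"dp": [0,0,0],"rotation": [0,0,0]},
    {"dp": [0,0,0],"rotation": [0,0,0]},
  ],
)

```text
t: 14.05
eef_pos: [0.4835, 0.2114, 0.2346]
ee_rot: [-1.751, -0.003, 1.617]
force: [0.6, -1.0, -0.9]
width: 0.0156
```

```bash
python3 - <<'E'
from h import *
s=arm.get_state();print(s['eef_pos'],s['ee_rot'])
plan(goal(),2,vmax=15)
for n in ['side','wrist','top']: grab(n,n+'9')
im=cv2.imread('pics/side9.png')[90:200,210:310]; cv2.imwrite('pics/side9z.png',cv2.resize(im,None,fx=5,fy=5,interpolation=3))
f=load('side9');H=goal()[:3,:3];z=-H[:,1];x=-H[:,2];y=H[:,0]
o=np.array([210,90])
print('foc',(proj(f,FOC)-o)*5,'tubefoot/top exp',(proj(f,np.array([FOC-.0375*z,FOC+.0375*z,FOC+.0215*z]))-o)*5,'tips',(proj(f,np.array([FOC-.045*y,FOC+.045*y]))-o)*5)
f=load('wrist9')
print('wrist foot/mid',proj(f,np.array([FOC-.0375*z,FOC])),'tips',proj(f,np.array([FOC-.045*y,FOC+.045*y])))
E
```

```text
[0.48350148 0.21138567 0.23458287] [-1.75074929 -0.00310937  1.6174333 ]
{"dp":[-1.2, 1.5, 1.3],"rotation":[0.3, -0.4, 0.1]}
{"dp":[-0.0, 0.0, 0.0],"rotation":[0.0, 0.0, 0.0]}
left mm [-0. -0. -0.] deg 0.1
foc [[180.06621814 345.81518968]] tubefoot/top exp [[190.14750877 391.55926497]
 [169.7946615  299.14157722]
 [174.20058249 319.17017062]] tips [[191.91076405 374.81433842]
 [168.68979931 317.95259596]]
wrist foot/mid [[277.08732363 228.51415345]
 [276.95086327 251.90788809]] tips [[276.4326909  167.63249061]
 [277.40453258 325.58025731]]
```

View pics/side9z.png

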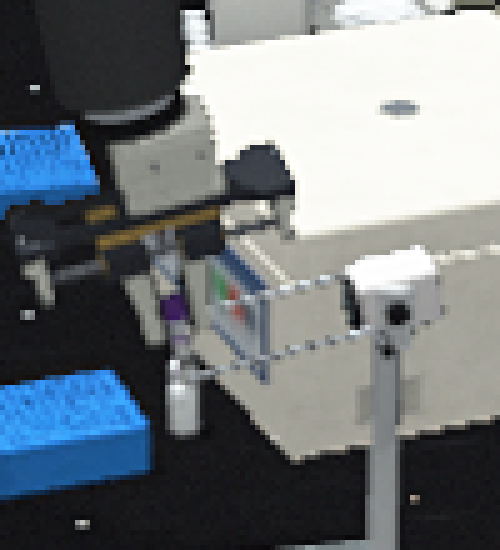

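View pics/wrist9.png

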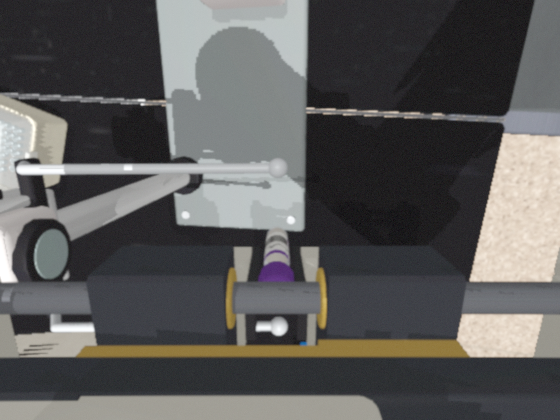

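The tips show at (278,168) and (278,327), and the tube's foot at about (276,230). The predictions were (276,168), (277,326) and (277,228), so the tube is within about 2 mm. I'll check the knob, rack and vials and let it settle.

Request:
move_arm(
  deltas=[
    {"dp": [-1,1,1],"rotation": [0,0,0]},
    {"dp": [0,0,0],"rotation": [0,0,0]},
    {"dp": [0,0,0],"rotation": [0,0,0]},
    {"dp": [0,0,0],"rotation": [0,0,0]},
    {"dp": [0,0,0],"rotation": [0,0,0]},
  ],
)

```text
t: 14.62
eef_pos: [0.4827, 0.2104, 0.2339]
ee_rot: [-1.751, -0.004, 1.618]
force: [-0.6, -0.2, -1.0]
width: 0.0156
```

```bash
python3 - <<'E'
from h import *
s=arm.get_state();G=goal();T=pose(s)
print(s['t'],s['eef_pos'],s['ee_rot'],'err mm',((T-G)[:3,3]*1000).round(1),'axis deg',np.degrees(np.arccos(T[:3,1]@G[:3,1])),s['width'],abs(s['qd']).max())
f=grab('top','top10');W=cloud(f)
m=(W[...,2]>.09)&(W[...,2]<.105);m[:,:240]=0;m[:,280:]=0;m[:180]=0;m[215:]=0
print('bar',cv2.minAreaRect(W[m][:,:2].astype(np.float32)),m.sum())
px=f['pixels'].astype(int)
m=(abs(W[...,2]-.041)<.005)&(px.min(-1)>110);m[:,:295]=0;m[:,360:]=0;m[:160]=0;m[230:]=0
print('rack',cv2.minAreaRect(W[m][:,:2].astype(np.float32)))
im=cv2.imread('pics/top10.png')[140:235,145:425]; cv2.imwrite('pics/top10z.png',cv2.resize(im,None,fx=2.8,fy=2.8,interpolation=3))
E
```

```text
14.6167 [0.48273356 0.21036931 0.23386141] [-1.75141804 -0.00381263  1.61764312] err mm [0.2 0.3 1. ] axis deg 0.3840219861405554 0.01563615867157928 0.002229665964039968
bar ((0.5645602941513062, 0.0027993367984890938), (0.043881841003894806, 0.01186219509691), 0.7334159016609192) 66
rack ((0.5636351108551025, -0.2019324004650116), (0.09173894673585892, 0.13860628008842468), 58.77836608886719)
```

View pics/top10z.png

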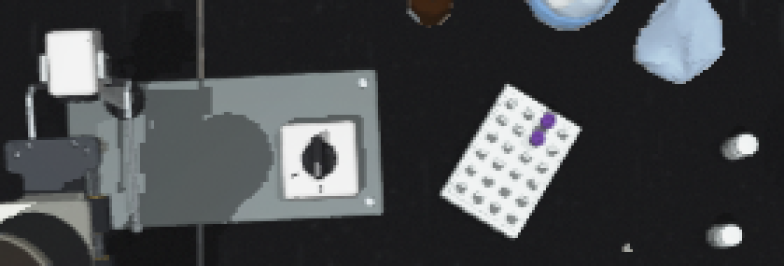

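The knob is back where it started, the rack has not moved, the pair is in place and both vials are standing. Handing in.

```bash
python3 -c "
from station import arm
print(arm.job_done())"
```

```text
the job is handed in; nothing more can be done
None
```

The job is handed in with the lone tube held still between the ball tips. No verdict came back, so the results below are from my own last checks.

- **Knob:** I turned it clockwise about 61° to its stop, shown by the moment rising to 0.37 N m, then turned it back and released it. The top camera afterwards measured the bar within 0.2° of its first reading.
- **Tube pose:** I measured the head tilt at about 10° and the ball tips 90.0 mm apart. The arm was within about 1 mm and 0.4° of the pose I worked out for the tube. In the last wrist picture the tips and the tube's foot were within about 2 pixels of where they should be.
- **Grip:** The jaws held at 15.6 mm with a 15 N squeeze, and the arm was practically still.
- **Rest of the scene:** The rack had moved less than 0.2 mm. The pair of tubes was in place, both vials were standing and the head had not been knocked.

The top and wrist cameras disagreed by about 1.5–2 mm on positions, within the stated calibration. I used the close-up wrist values for the tips and the lone tube.

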